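Unbolt the childproof knife box

TASK

Unbolt the wooden knife box: press its sprung steel catch bar down with one fingertip and keep it down while the other fingertip pushes the upright tab of the bolt all the way back, out of the keeper. Then let go, so that the catch springs up again and locks the bolt in the open position. Only press and push: pick nothing up and leave the other kitchen things where they stand.

Things in the scene. Friction and masses are not known exactly. Their poses are not given: they have to be found in the camera images.
- knifebox: Closed wooden knife box, fixed on the counter, 200 (x) by 320 (y) by 80 mm high; origin under its centre, z up. A steel bolt on its lid slides along box y, at x = -25 mm: shot towards +y, it opens towards -y. The catch bar lies parallel at x = +25 mm. Bolt guides and the blocks under the bar end 22 mm above the lid.
- bolt_tab (a point): Middle of the bolt tab's +y face (the one to push, towards box -y), 10 mm below its top edge. Upright steel tab, 34 mm wide (x), 8 mm thick (y), from 15 to 55 mm above the lid; behind it the flat bolt bar, 14 mm wide, ends 17 mm above the lid. Moves with the bolt: shut, it is at box (-27, 49, 125) mm. Axes as the box's.
- catch_top (a point): Centre of the top of the catch bar: flat steel, 26 (x) by 125 (y) by 4 mm. Released, it is at box (25, 30, 121) mm, 41 mm above the lid. Pressed anywhere, the whole bar goes straight down, and a fingertip can slide along it. Gap from bar to tab 22 mm in x, middle to middle 52 mm. Axes as the box's.
- keeper (a point): Top centre of the low steel keeper that the shot bolt enters, on the fixed strip at the box's +y end: box (-25, 115, 102) mm. Axes as the box's.
- catch (a joint): How far the catch bar is pressed down, m: 0 released, 0.009 fully down; spring of about 2 N at first, 5 N fully down. Its tooth locks in a comb on the bolt's side (a gap each 14 mm) and leaves it beyond about 5 mm; let go part way, it locks again or rests on the comb.
- bolt (a joint): Travel of the bolt, m: 0 shot (starts at 0 to 0.0015), 0.042 fully open at its stop, the tab then moved 42 mm towards box -y. About 1.5 N of friction. Only from 0.040 on can the catch spring up and lock it open.
- stopper: Green glass cruet stopper standing on its round head on the lid, 32 mm wide, 40 mm high; loose; origin under its centre.
- salt: White ceramic salt jar on the lid, 36 mm wide, 50 mm high; loose; origin under its centre.
- canister: Closed blue ceramic canister on the counter beside the box's +y end, 104 mm wide, 140 mm high; loose; origin under its centre.
- mill: Turned wooden pepper mill on the counter, 54 mm wide, 125 mm high; loose; origin under its centre.
- mug: White mug on the counter, 76 mm wide, 85 mm high; loose; origin under its centre.
- spoon: Steel spoon lying on the counter in front of the box (its -x side, towards the robot), 200 mm long; loose.
- sieve: Small tin sieve on the counter beside the box's -y end, bowl 68 mm wide and 30 mm high, 95 mm handle towards its -x; loose; origin under its bowl's centre.

How it is judged:
On the way, in this order (a step that is already met when the one before it is completed fails the run):
1. a finger holds the catch down while the bolt is still shot (value of joint catch above 0.0045 m and contact force between the fingers and catch above 0.5 N and value of joint bolt below 0.012 m), for 0.05 s.
2. the bolt is all the way back with a finger still holding the catch down (value of joint bolt above 0.039 m and value of joint catch above 0.0035 m and contact force between the fingers and catch above 0.5 N), for 0.05 s.
At the end, for the whole second after the job is handed in: The bolt is at rest within 3 mm of fully open and the catch has sprung up to within 1.5 mm of released, locking it there (value of joint bolt above 0.039 m and value of joint catch below 0.0015 m and velocity of joint bolt between -0.005 and 0.005 m/s); the robot touches nothing.
It fails at once if the catch is let up while the bolt is part way (value of joint bolt between 0.008 and 0.036 m and value of joint catch below 0.003 m).
It fails at once if another kitchen thing is lifted, carried or pushed more than 15 mm (distance of any of stopper, salt, canister, mill, mug, spoon, sieve from where it was at the start of the episode above 0.015 m).
It also fails if it takes over 38 s, if anything falls off the work surface, if the arm or the gripper's body presses on something with over 40 N, if the wrist force passes 120 N, or if a joint passes its speed limit or range.

ROBOT

A 6-joint arm with a two-finger parallel gripper is mounted at the origin on the work surface. World frame = base frame: x ahead of the robot, y to its left, z up, the work surface at z = 0. Lengths are in m, angles in rad, forces in N, time in s.
With the tool pointing down it reaches from about 0.3 to 0.775 m from the base axis. Payload 14.6 kg.
Tool frame: the origin (TCP) lies midway between the tips of the shut fingers; the grasp point (between the pads) lies 19 mm behind it; z points along the fingers, y is the line along which they close (so a half turn about z gives the same grasp; the last joint's range is limited). The gripper opens to 94 mm and grips with 3 to 60 N. Pads are 16 mm wide; open, the fingers measure 119 mm over their backs; the gripper's body (75 mm by 177 mm) begins 78 mm behind the grasp point.
Start: joints at [-0.067, 0.3, 1.521, -0, 1.321, -0.067], TCP at [0.55, -0, 0.205] pointing down, gripper open.
Joint ranges: [-3.03, 3.03], [-0.79, 2.21], [0.23, 2.52], [-1.04, 4.18], [0, 3.07], [-2.55, 2.55]. Speed limits (rad/s): [2.22, 2.22, 2.57, 3.14, 3.14, 3.14].

INTERFACE

Orientations are given as [roll, pitch, yaw] about the fixed x, y, z axes, in that order (R = Rz(yaw) Ry(pitch) Rx(roll)).
In Python, from station import telemetry, optics, ctrl gives the robot as it stands.
- The arm moves only by the tool carry_out, never from a script. Its argument "plan" is a list that holds one entry, the list of rows, each a list of 7 numbers: the shift along the tool's x, y, z in mm, then the turn, a rotation vector about the tool's x, y, z in rad, then the finger opening in mm, from 0 to 94. A call has 1 to 20 rows; each row shifts and turns the commanded pose from where the row before left it, along the tool's axes as they then stand; what a row does not reach is not made up. A row lasts 1/12 s, in which the tool goes at most 41.7 mm and 7.16 degrees, less where a joint would pass 70% of its speed; a pose out of reach is approached as far as the arm can. A call with a gripper value outside its range is refused whole. The fingers move at their own pace and stop on an object; "squeeze" is the grip in N (left out, the last holds). Time passes only in rows, so rows that do not move let the fingers close. It gives the time, the measured TCP pose, the force, the opening and the grip force at its end, in the units of the state.
- telemetry.get_obs(): the state, without advancing time (a new reading comes with each control period).
- optics.camera(name): name is "scene" or "side" or "wrist"; returns a dict with "pixels" (480x640x3 uint8, red, green, blue), "intrinsics" (3x3 intrinsics, pixels), "origin" and "rotation" of the camera in the world. Camera axes: x right, y down, z forward; pixel columns grow to the right and rows downward; lengths in m; the calibration is good to about 2 mm. The wrist camera is an equidistant fisheye: a pixel r from the principal point sees the ray r / f radians off the axis. A picture is of the moment at which its call begins. There is no depth.
- ctrl.hand_in(): hands the job in; it is judged then, once.
The state is a dict: "time_s": time; "qpos": joint angles; "joint_vel": joint speeds; "tau": joint torques, N m; "ee_pos": TCP position; "eef_rot": TCP orientation; "force": force on the tool from outside, world axes, zero at the start; "moment": the same for the moment, N m; "grip_width": finger opening in m; "grip_force": force on a finger pad.
Only numpy, scipy, OpenCV 4.12 (cv2) and the standard library are available. Lean on these libraries where they do the work, as an engineer would, in place of code of your own. Each camera call takes 0.05 s, during which the arm holds its last target. There are 200 camera calls.

## Working session

There is one attempt and no reset: what is moved stays moved. The work goes in short steps, Python scripts to look and compute and a tool call to move; the robot and the scene stay as the last step left them, time stands still between calls to the robot, and variables do not carry over. Pictures are saved under pics/ and viewed, at most 10 in all, crops included, and the job is handed in when it is done.

Besides the shell and the picture viewer there is one more tool, called after "Emit:" as a command line: name --argument value ..., lists and objects as JSON in quotes. carry_out: Moves the arm, as the interface text tells. Its arguments: {"type":"object","properties":{"plan":{"type":"array","items":{"type":"array","items":{"type":"array","items":{"type":"number"}}}},"squeeze":{"type":"number"}},"required":["plan"]}

```bash
mkdir -p pics; python3 - <<'E'
from station import telemetry, optics
import cv2,numpy as np,pickle
for n in("scene","side","wrist"):
    c=optics.camera(n); pickle.dump(c,open(f"pics/{n}0.pkl","wb"))
    cv2.imwrite(f"pics/{n}0.png",c["pixels"][:,:,::-1]); print(n,c["intrinsics"].tolist(),np.round(c["origin"],3),np.round(c["rotation"],3).tolist())
print(telemetry.get_obs())
E
```

```text
scene [[597.2461704104768, 0.0, 316.50655930318874], [0.0, 597.2461704104768, 238.61810102948263], [0.0, 0.0, 1.0]] [ 1.184 -0.241  0.899] [-2.448, 0.004, 1.142]
side [[541.9305853990946, 0.0, 321.2984485697954], [0.0, 541.9305853990946, 234.8739031691316], [0.0, 0.0, 1.0]] [0.23  0.894 0.885] [-2.28, 0.003, -2.753]
wrist [[371.64829954431775, 0.0, 321.212586178058], [0.0, 371.64829954431775, 240.6171435145299], [0.0, 0.0, 1.0]] [0.55  0.079 0.383] [2.865, 0.0, 0.001]
{'time_s': 0.15, 'qpos': array([-6.66218022e-02,  3.00295288e-01,  1.52139253e+00, -2.59935942e-05,
        1.32072646e+00, -6.65978892e-02]), 'joint_vel': array([ 0.00025657, -0.00229801, -0.00154899,  0.00023089, -0.00036964,
       -0.0011633 ]), 'tau': array([-2.50185103e-04, -5.31960297e+01, -3.52822959e+01,  7.07691838e-02,
        2.35654798e-02, -3.66386917e-05]), 'ee_pos': array([ 5.49811360e-01, -9.16959299e-06,  2.05062546e-01]), 'eef_rot': array([-3.14077117e+00, -2.95541049e-05,  1.57077884e+00]), 'force': array([ 0.70757008, -0.1389658 , -0.51804973]), 'moment': array([ 0.0045822 ,  0.01890647, -0.01485464]), 'grip_force': 0.0, 'grip_width': 0.09398381130737839}
```

View pics/scene0.png

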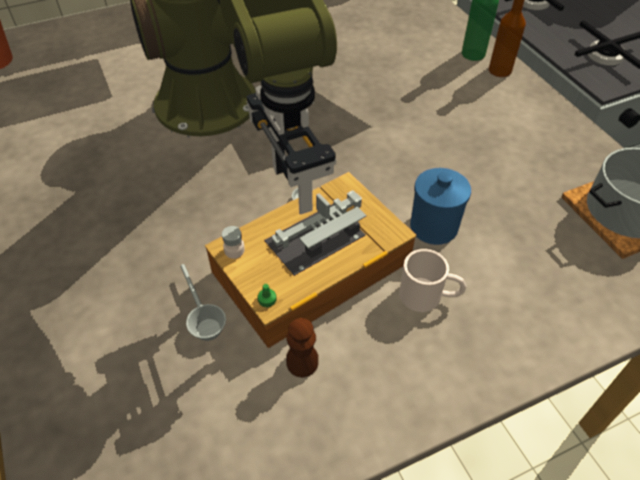

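View pics/wrist0.png

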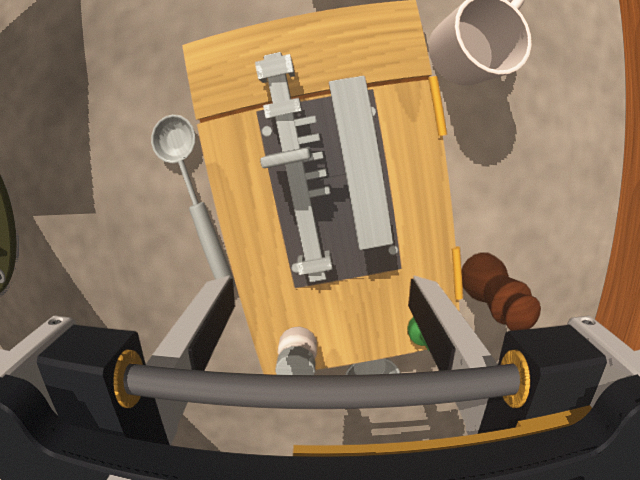

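View pics/side0.png

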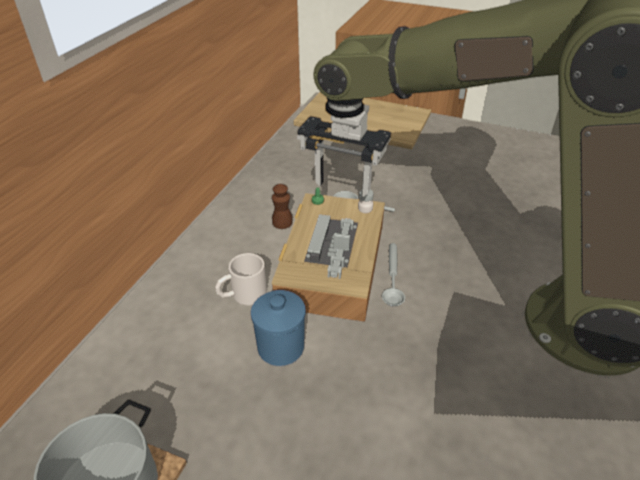

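The wrist view shows the bar from (347,80) to (378,248), the tab top at about (285,158) and the keeper at (275,65). The scene view shows the salt and stopper at the box's -y end, clear of the mechanism. Next I measure the bar and tab in the wrist view, on planes at their given heights.

```bash
cat > h.py <<'E'
import numpy as np,cv2
from scipy.spatial.transform import Rotation as R
def plane(c,px,z):
    px=np.asarray(px,float).reshape(-1,1,2)
    r=np.asarray(c["rotation"]); M=R.from_euler('xyz',r).as_matrix() if r.shape==(3,) else r
    K=np.asarray(c["intrinsics"])
    d=(px.reshape(-1,2)-K[:2,2])/K[0,0]
    if c.get("fish"):
        t=np.linalg.norm(d,axis=1,keepdims=True); d=d/t*np.sin(t); d=np.c_[d,np.cos(t)]
    else: d=np.c_[d,np.ones(len(d))]
    d=d@M.T; o=np.asarray(c["origin"])
    return (o+d*((z-o[2])/d[:,2:]))[:,:2]
def blob(c,seed,lo,smax=40):
    im=c["pixels"]; hsv=cv2.cvtColor(im,cv2.COLOR_RGB2HSV)
    m=((hsv[...,1]<smax)&(hsv[...,2]>lo)).astype(np.uint8)
    _,l=cv2.connectedComponents(m,connectivity=4)
    cs,_=cv2.findContours((l==l[seed[1],seed[0]]).astype(np.uint8),cv2.RETR_EXTERNAL,cv2.CHAIN_APPROX_NONE)
    return max(cs,key=len).reshape(-1,2)
E
python3 - <<'E'
from h import *; import pickle
c=pickle.load(open("pics/wrist0.pkl","rb")); c["fish"]=1
hsv=cv2.cvtColor(c["pixels"],cv2.COLOR_RGB2HSV)
for p in[(355,130),(370,230),(285,158),(270,160),(300,156),(290,130),(370,130)]: print(p,hsv[p[1],p[0]])
b=blob(c,(360,160),120); print(len(b),b.min(0),b.max(0)); r=cv2.minAreaRect((plane(c,b,.121)*1000).astype(np.float32)); print("bar mm",r,cv2.boxPoints(r).tolist())
# lid corners by eye
print("tab ends",plane(c,[(261,161),(309,152)],.135))
print("lid",plane(c,[(183,45),(416,0)],.08), "keeper",plane(c,[(274,62)],.102))
im=cv2.resize(c["pixels"][40:290,180:440,::-1],None,fx=2.4,fy=2.4,interpolation=cv2.INTER_CUBIC); cv2.imwrite("pics/cropA.png",im[:600])
E
```

```text
(355, 130) [ 24  19 197]
(370, 230) [ 22  20 188]
(285, 158) [ 19  21 191]
(270, 160) [ 23  21 191]
(300, 156) [ 24  22 189]
(290, 130) [ 23  22 189]
(370, 130) [ 19  23 192]
403 [329  76] [392 249]
bar mm ((579.5643920898438, 61.429908752441406), (28.742910385131836, 123.90090942382812), 10.364161491394043) [[554.2822875976562, 119.78411102294922], [576.5725708007812, -2.0952537059783936], [604.8464965820312, 3.0757064819335938], [582.5562133789062, 124.95507049560547]]
tab ends [[0.50925905 0.06430604]
 [0.54147779 0.06991889]]
lid [[0.43308527 0.16442401]
 [0.62845027 0.20196652]] keeper [[0.51422129 0.13823462]]
```

View pics/cropA.png

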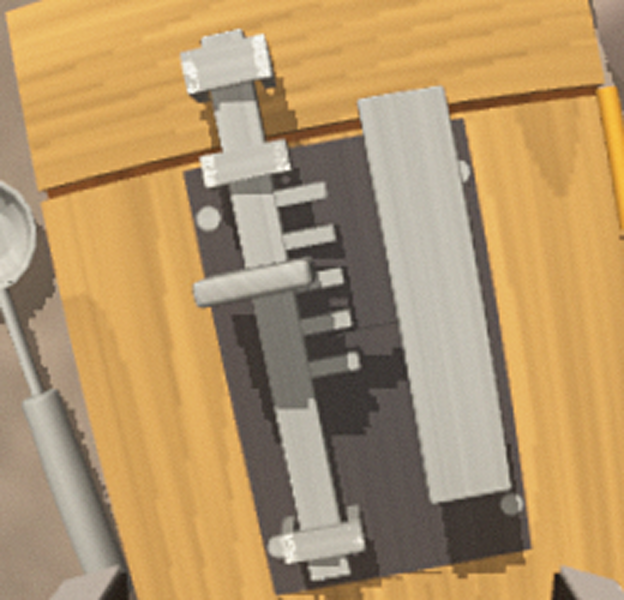

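The bar measures 28.7 x 124 mm against 26 x 125 given, with yaw 10.4°. This puts the box origin at about (0.560, 0.027). The tab, keeper and lid corner predicted from that agree with their rays within 2–3 mm. Next I move above the start pose at box (-1, 64), with a 40 mm opening.

Emit:
carry_out --plan '[[[15, -0.4, 0, 0, 0, 0, 40], [15, -0.4, 0, 0, 0, 0, 40], [15, -0.4, 0, 0, 0, 0, 40], [15, -0.4, 0, 0, 0, 0, 40], [15, -0.4, 0, 0, 0, 0, 40], [15, 0, 0, 0, 0, 0, 40], [0, 0, 7, 0, 0, -0.03, 40], [0, 0, 7, 0, 0, -0.03, 40], [0, 0, 7, 0, 0, -0.03, 40], [0, 0, 7, 0, 0, -0.03, 40], [0, 0, 7, 0, 0, -0.03, 40], [0, 0, 7, 0, 0, -0.031, 40], [0, 0, 0, 0, 0, 0, 40], [0, 0, 0, 0, 0, 0, 40], [0, 0, 0, 0, 0, 0, 40]]]' --squeeze 30

```text
time_s: 1.4
ee_pos: [0.5481, 0.09, 0.1638]
eef_rot: [3.141, 0.0, 1.751]
force: [-0.5, -0.3, 1.4]
grip_width: 0.0401
grip_force: 0.0
```

```bash
python3 - <<'E'
from h import *; from station import telemetry, optics; import pickle
c=optics.camera("wrist"); c["fish"]=1; pickle.dump(c,open("pics/wrist1.pkl","wb")); cv2.imwrite("pics/wrist1.png",c["pixels"][:,:,::-1])
o=telemetry.get_obs(); print(o["time_s"],o["ee_pos"],o["eef_rot"],o["force"],o["grip_width"],c["origin"],c["rotation"])
E
```

```text
1.45 [0.5481646  0.09002232 0.16390419] [3.14101594e+00 5.48212930e-05 1.75097673e+00] [0.08997719 0.42989167 1.2228395 ] 0.0399465191358871 [0.53341725 0.16806087 0.34197137] [ 2.86486645e+00 -1.30329159e-03  1.81059036e-01]
```

View pics/wrist1.png

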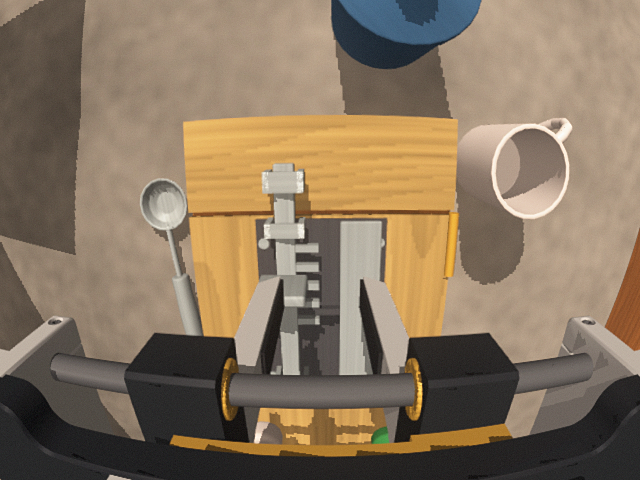

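The tool is aligned with the box. The fingertips show at about (272,280) and (371,282), with the tab just behind the left one at about (295,290). The far end of the bar is at x 340–382, row 222. I check the box-frame fit from this nearer view.

```bash
python3 - <<'E'
from h import *; import pickle
c=pickle.load(open("pics/wrist1.pkl","rb"))
def box(p,z):
    a=np.radians(10.4); d=(plane(c,p,z)-[.5604,.0274])*1000
    return np.round(d@np.array([[np.cos(a),-np.sin(a)],[np.sin(a),np.cos(a)]]),1).tolist()
hsv=cv2.cvtColor(c["pixels"],cv2.COLOR_RGB2HSV)
row=np.where((hsv[245,:,1]<40)&(hsv[245,:,2]>120))[0]; print("row245 steel",row)
col=np.where((hsv[:,360,1]<40)&(hsv[:,360,2]>120))[0]; print("col360",col[:5])
print("bar corners exp (12,92.5),(38,92.5)",box([(340,221),(382,221)],.121))
print("keeper exp (-25,115)",box([(284,176)],.102))
print("tips exp +-26",box([(262,280),(283,280),(362,280),(381,282)],.164))
print("lid corners exp (+-100,160)",box([(183,122),(457,120)],.08))
t=np.array([[.5481,.0900]]); a=np.radians(10.4); print("tcp",((t-[.5604,.0274])*1000)@np.array([[np.cos(a),-np.sin(a)],[np.sin(a),np.cos(a)]]))
E
```

```text
row245 steel [170 171 172 173 258 259 260 261 262 263 264 265 266 267 268 276 277 278
 279 280 281 282 283 284 285 286 287 288 289 290 291 292 293 294 295 296
 297 298 299 300 301 302 303 304 305 306 307 308 309 310 311 312 313 314
 315 316 317 318 340 341 342 343 344 345 346 347 348 349 350 351 352 353
 354 355 356 357 358 359 360 361 362 363 364 365 366 367 368 369 370 371
 372 373 374 375 376 377 378 379 380 381 382 383]
col360 [221 222 223 224 225]
bar corners exp (12,92.5),(38,92.5) [[10.6, 92.9], [36.5, 93.0]]
keeper exp (-25,115) [[-25.0, 118.6]]
tips exp +-26 [[-31.7, 71.4], [-20.7, 71.5], [20.2, 71.5], [30.2, 70.2]]
lid corners exp (+-100,160) [[-101.1, 158.4], [97.6, 159.6]]
tcp [[-0.7974306  63.79195956]]
```

Everything agrees within 1.5 mm, and the tips sit at box x ±26. Descend and press to z of about 0.114.

Emit:
carry_out --plan '[[[0, 0, 9, 0, 0, 0, 40], [0, 0, 9, 0, 0, 0, 40], [0, 0, 9, 0, 0, 0, 40], [0, 0, 9, 0, 0, 0, 40], [0, 0, 3, 0, 0, 0, 40], [0, 0, 3, 0, 0, 0, 40], [0, 0, 3, 0, 0, 0, 40], [0, 0, 3, 0, 0, 0, 40], [0, 0, 2, 0, 0, 0, 40], [0, 0, 0, 0, 0, 0, 40], [0, 0, 0, 0, 0, 0, 40], [0, 0, 0, 0, 0, 0, 40]]]'

```text
time_s: 2.45
ee_pos: [0.548, 0.09, 0.1137]
eef_rot: [3.141, -0.0, 1.752]
force: [-3.9, 0.3, 3.7]
grip_width: 0.04
grip_force: 2.0
```

```bash
python3 - <<'E'
from h import *; from station import telemetry, optics
for i in range(4):
    c=optics.camera("scene"); o=telemetry.get_obs(); print(np.round(o["force"],2),np.round(o["moment"],2),o["grip_force"],o["ee_pos"])
w=optics.camera("wrist"); 
a=cv2.resize(c["pixels"][140:290,200:430],(798,520),interpolation=cv2.INTER_CUBIC)
cv2.imwrite("pics/s2.png",a[:,:,::-1]); cv2.imwrite("pics/w2.png",w["pixels"][:,:,::-1])
E
```

```text
[-3.77  0.56  3.39] [-0.01  0.51 -0.01] 2.005479775252752 [0.54804202 0.09004625 0.11370567]
[-3.13  0.31  4.95] [ 0.02  0.5  -0.01] 2.01099258789327 [0.54802577 0.09003519 0.11369585]
[-2.55  1.07  4.86] [ 0.06  0.49 -0.02] 2.016768099856563 [0.54804594 0.09004999 0.11364919]
[-3.08 -0.5   3.77] [0.01 0.52 0.08] 2.0221865933854133 [0.54803372 0.09001162 0.11359495]
```

View pics/s2.png

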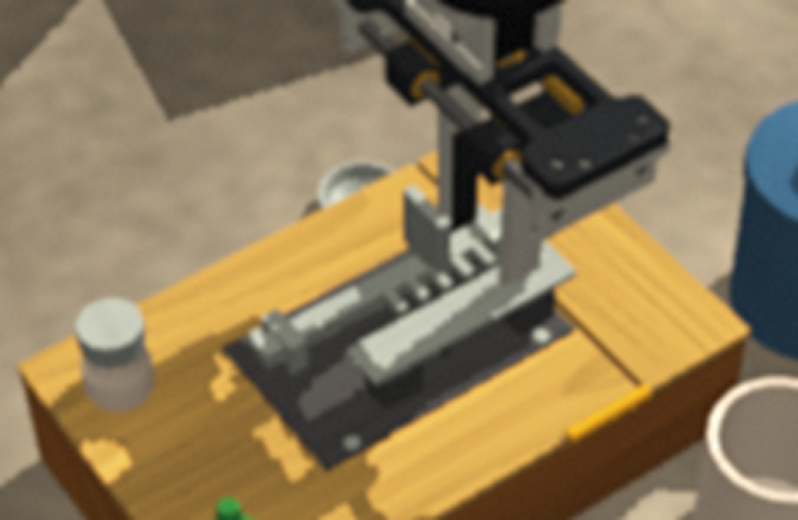

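The right finger presses the bar, the left stands on the tab's +y side, and the spring force is about 4 N. Now I push towards box -y.

Emit:
carry_out --plan '[[[0, 0, 0.4, 0, 0, 0, 40], [-3, 0, 0, 0, 0, 0, 40], [-3, 0, 0, 0, 0, 0, 40], [-3, 0, 0, 0, 0, 0, 40], [-3, 0, 0, 0, 0, 0, 40], [-3, 0, 0, 0, 0, 0, 40], [-3, 0, 0, 0, 0, 0, 40], [-3, 0, 0, 0, 0, 0, 40], [-3, 0, 0, 0, 0, 0, 40], [-3, 0, 0, 0, 0, 0, 40], [-3, 0, 0, 0, 0, 0, 40], [-3, 0, 0, 0, 0, 0, 40], [-3, 0, 0, 0, 0, 0, 40], [-3, 0, 0, 0, 0, 0, 40], [-3, 0, 0, 0, 0, 0, 40], [0, 0, 0, 0, 0, 0, 40], [0, 0, 0, 0, 0, 0, 40]]]'

```text
time_s: 4.12
ee_pos: [0.5558, 0.0483, 0.1132]
eef_rot: [3.141, 0.001, 1.751]
force: [2.0, 0.9, 4.1]
grip_width: 0.0402
grip_force: 2.0
```

Emit:
carry_out --plan '[[[-1.5, 0, 0, 0, 0, 0, 40], [-1.5, 0, 0, 0, 0, 0, 40], [-1, 0, 0, 0, 0, 0, 40], [-1, 0, 0, 0, 0, 0, 40], [0, 0, 0, 0, 0, 0, 40], [0, 0, 0, 0, 0, 0, 40]]]'

```text
time_s: 4.62
ee_pos: [0.5565, 0.0437, 0.113]
eef_rot: [-3.142, 0.0, 1.752]
force: [0.0, 3.8, 5.0]
grip_width: 0.0401
grip_force: 2.4
```

Emit:
carry_out --plan '[[[-1, 0, 0, 0, 0, 0, 40], [0, 0, 0, 0, 0, 0, 40], [0, 0, 0, 0, 0, 0, 40]]]'

```text
time_s: 4.87
ee_pos: [0.5566, 0.0431, 0.1131]
eef_rot: [-3.141, -0.001, 1.752]
force: [-0.5, 6.0, 4.8]
grip_width: 0.04
grip_force: 4.5
```

Emit:
carry_out --plan '[[[-1, 0, 0, 0, 0, 0, 40], [0, 0, 0, 0, 0, 0, 40], [0, 0, 0, 0, 0, 0, 40]]]'

```text
time_s: 5.12
ee_pos: [0.5566, 0.0429, 0.1131]
eef_rot: [-3.141, -0.002, 1.752]
force: [-2.0, 11.4, 7.0]
grip_width: 0.04
grip_force: 7.4
```

Emit:
carry_out --plan '[[[-1, 0, 0, 0, 0, 0, 40], [0, 0, 0, 0, 0, 0, 40], [0, 0, 0, 0, 0, 0, 40], [0, 0, 0, 0, 0, 0, 40]]]'

```text
time_s: 5.45
ee_pos: [0.5566, 0.0427, 0.1131]
eef_rot: [-3.141, -0.003, 1.752]
force: [-3.0, 18.1, 7.1]
grip_width: 0.0401
grip_force: 10.3
```

It hits a stiff stop after 48.1 mm of tool travel, against 48–49 expected. Ease off most of the load, then lift straight up.

Emit:
carry_out --plan '[[[1, 0, 0, 0, 0, 0, 40], [0.5, 0, 0, 0, 0, 0, 40], [0, 0, 0, 0, 0, 0, 40], [0, 0, -4, 0, 0, 0, 40], [0, 0, -4, 0, 0, 0, 40], [0, 0, -4, 0, 0, 0, 40], [0, 0, -8, 0, 0, 0, 40], [3, 0, -12, 0, 0, 0, 40], [3, 0, -15, 0, 0, 0, 40], [5, 0, -15, 0, 0, 0, 40], [5, 0, -15, 0, 0, 0, 40], [0, 0, 0, 0, 0, 0, 40], [0, 0, 0, 0, 0, 0, 40], [0, 0, 0, 0, 0, 0, 40], [0, 0, 0, 0, 0, 0, 40]]]'

```text
time_s: 6.7
ee_pos: [0.5535, 0.0577, 0.1889]
eef_rot: [-3.14, 0.0, 1.752]
force: [0.5, 0.6, 0.5]
grip_width: 0.04
grip_force: 0.0
```

```bash
python3 - <<'E'
from h import *; from station import telemetry, optics
c=optics.camera("scene"); w=optics.camera("wrist")
a=cv2.resize(c["pixels"][140:290,200:430],(600,392),interpolation=cv2.INTER_CUBIC)
b=cv2.resize(w["pixels"][100:440,200:420],(200,309)); cv2.imwrite("pics/s3.png",a[:,:,::-1])
cv2.imwrite("pics/w3.png",cv2.resize(w["pixels"][100:400,160:480],None,fx=2,fy=2)[:,:,::-1])
E
```

```text
(no output)
```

View pics/s3.png

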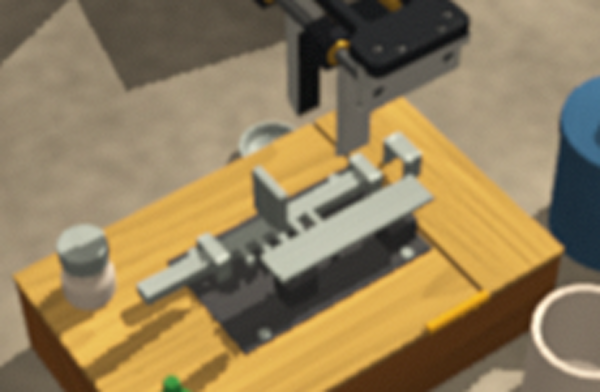

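View pics/w3.png

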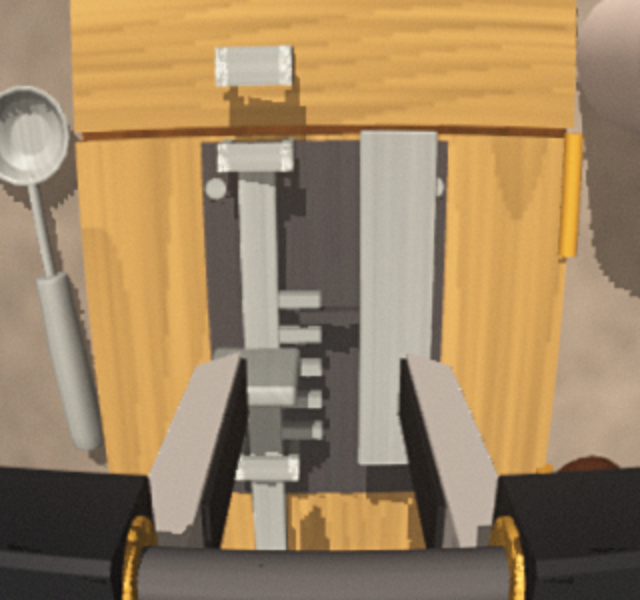

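The bolt is clear of the keeper, and the tab is about 42 mm back. The same scene camera before and after shows whether the bar is back up, since a bar 5 mm low would sit several pixels lower.

```bash
python3 - <<'E'
from h import *; from station import optics; import pickle
a=pickle.load(open("pics/scene0.pkl","rb"))["pixels"]; b=optics.camera("scene")["pixels"]
for n,(x0,x1,y0,y1) in dict(bar_end=(345,372,205,235),bar_near=(296,325,228,252),lid=(385,420,215,262)).items():
    r=cv2.matchTemplate(b[y0-8:y1+8,x0-8:x1+8],a[y0:y1,x0:x1],cv2.TM_CCOEFF_NORMED); m=cv2.minMaxLoc(r); print(n,m[1],m[3][0]-8,m[3][1]-8)
E
```

```text
bar_end 0.972272515296936 0 0
bar_near 0.932187020778656 0 0
lid 0.999728262424469 0 0
```

The bar shows no shift, so the catch has sprung fully back up. Hand in.

```bash
python3 -c "
from station import ctrl; print(ctrl.hand_in())"
```

```text
the job is handed in; nothing more can be done
None
```

I handed the job in with the bolt pushed back to its stop, out of the keeper, and the catch sprung back up over it; the hand-in returned no verdict.

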